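# Wind the display turntable and set its bearing nut

### The job

Get the display turntable ready: wind its spring with the upright key, clockwise in several part turns, until the key comes to its stop; then screw the round knurled nut in the middle of the platter down clockwise until it bottoms out, and back it off a quarter turn for running clearance. Finish gripping the nut still in that position, without letting go, so that I can put in the lock screw; leave the glue bottle, the model hut and the tub where they stand.

Things in the scene. Friction and masses are not known exactly. Their poses are not given: they have to be found in the camera images.
- stand: Display turntable, fixed. Plywood plinth 230 mm (x) by 330 mm (y, from -210 to +120), top 40 mm above the bench; on it a round grey platter, 200 mm across, top at 60 mm, locked, does not turn. Origin on the bench under the platter's centre, z up; nut axis at x = y = 0, with a 32 mm boss under the nut from 60 to 68 mm and a 12 mm stud up to 116 mm; winding key at x = 0, y = -150 mm.
- nut_grip (a point): Point on the axis of the knurled aluminium nut, 22 mm above its underside, the height to grip; turns and rises with the nut. Nut: upright cylinder, 38 mm in diameter, 34 mm high. Bottomed out, its underside is 68 mm and this point 90 mm above the bench; it rises 6 mm per turn unscrewed. z up, x towards the dark slot in the nut's top and side.
- nut (a joint): Turn of the nut in rad: 0 = bottomed out at a firm stop, positive = unscrewed, counterclockwise from above (6 mm rise per turn, right-hand thread, so clockwise tightens). Starts at 1.9 to 3.3 rad; thread ends at 4.5 rad. Friction about 0.06 Nm; stays where it is left. It can be gripped at any angle.
- key_grip (a point): Centre of the steel winding key's plate, the point to grip, 72 mm above the bench; turns with the key. Upright two-lobed plate 46 mm wide (this frame's x), 9 mm thick (y), 26 mm high (z up, 59 to 85 mm above the bench) on a short shaft; under it a 22 mm collar with its top at 47 mm. Grip across the thickness.
- key (a joint): Turn of the winding key in rad: grows clockwise from above; 0 = run down, 3.3 = firm stop, fully wound. Starts at 0 to 0.9 rad. Torque to wind about 0.16 Nm rising to 0.26 Nm; friction in the drive holds it where it is left, so it can be released and gripped again between part turns.
- glue: White glue bottle, upright, loose, 58 mm in diameter, 145 mm high. Origin at the centre of its underside. Leave alone.
- hut: Small model hut with a gable roof on a base 70 by 90 mm, about 83 mm high, loose. Origin at the centre of its underside. Leave alone.
- tub: Grey open tub of wooden shingles, 120 by 90 mm, 45 mm high, loose. Origin at the centre of its underside. Leave alone.

How it is judged:
On the way, in this order (a step that is already met when the one before it is completed fails the run):
1. the key is wound to its stop (value of joint key above 3.18 rad), for 0.1 s.
2. the nut is screwed down until it bottoms out (value of joint nut below 0.08 rad), for 0.1 s.
At the end, for the whole second after the job is handed in: The nut stands a quarter turn (1.57 rad, give or take 0.26 rad) above bottomed out, at rest, gripped by the fingers with more than 4 N, the grasp point within 30 mm of the nut's grip point; the key is still wound (above 3.0 rad) (value of joint nut between 1.31 and 1.83 rad and velocity of joint nut between -0.05 and 0.05 rad/s and contact force between the fingers and nut above 4 N and distance between the grasp point and nut_grip below 0.03 m and value of joint key above 3 rad); the arm keeps its last pose, push and grip.
It fails at once if the glue bottle is knocked over or shifted by more than 30 mm (distance of glue from where it was at the start of the episode above 0.03 m or angle between glue's own z axis and vertical above 0.5 rad).
It fails at once if the model hut is knocked over or shifted by more than 30 mm (distance of hut from where it was at the start of the episode above 0.03 m or angle between hut's own z axis and vertical above 0.5 rad).
It fails at once if the tub is knocked over or shifted by more than 30 mm (distance of tub from where it was at the start of the episode above 0.03 m or angle between tub's own z axis and vertical above 0.5 rad).
It also fails if it takes over 67 s, if anything falls off the work surface, if the arm or the gripper's body presses on something with over 40 N, if the wrist force passes 120 N, or if a joint passes its speed limit or range.

### The arm

A 7-joint arm with a two-finger parallel gripper is mounted at the origin on the work surface. World frame = base frame: x ahead of the robot, y to its left, z up, the work surface at z = 0. Lengths are in m, angles in rad, forces in N, time in s.
With the tool pointing down it reaches from about 0.425 to 1.025 m from the base axis. Payload 3.6 kg.
Tool frame: the origin (TCP) lies at the very end of the fingers, on their centre line; the grasp point (between the pads) lies 19 mm behind it; z points along the fingers, x is the direction in which the jaws open and shut, and the axes are right-handed (so a half turn about z gives the same grasp; the last joint's range is limited). The gripper opens to 85 mm and grips with 20 to 120 N. Pads are 22 mm wide; open, the fingers measure 114 mm over their backs; the gripper's body (76 mm by 85 mm) begins 54 mm behind the grasp point. The pads swing forward as they close: fully open they stand 13 mm farther back than shut.
Start: joints at [1.25, 0.591, 0.048, 1.609, -0.033, 0.943, -0.034], TCP at [0.163, -0.706, 0.231] pointing down, gripper open.
Joint ranges: [-2.69, 2.69], [-0.47, 2.24], [-1.27, 1.36], [0.19, 2.51], [-1.53, 4.68], [0.08, 2.07], [-3.09, 3.09]. Speed limits (rad/s): [2.57, 2.57, 3.14, 3.14, 3.14, 3.14, 3.14].

### API

Orientations are given as [roll, pitch, yaw] about the fixed x, y, z axes, in that order (R = Rz(yaw) Ry(pitch) Rx(roll)).
In Python, from cell import ctrl gives the robot as it stands.
- The arm moves only by the tool apply_moves, never from a script. Its argument "targets" is a list of rows, each an object with "dr": the turn, a rotation vector about the tool's x, y, z in rad, a list of three; "offset": the shift along the tool's x, y, z in m, a list of three; "claw": the closure, from -1 (fully open) to 1 (shut). A call has 1 to 8 rows; each row is the pose to reach, as a shift and turn from the pose commanded when the call began, along the tool's axes at that moment; what a row does not reach only later rows make up. A row lasts 1/8 s, in which the tool goes at most 62.5 mm and 10.7 degrees, less where a joint would pass 70% of its speed; a pose out of reach is approached as far as the arm can. A call with a gripper value outside its range is refused whole. The fingers move at their own pace and stop on an object; "grip_force" is the grip in N (left out, the last holds). Time passes only in rows, so rows that repeat a pose let the fingers close. It gives the time, the measured TCP pose, the force and the opening at its end, in the units of the state.
- ctrl.observe(): the state, without advancing time (a new reading comes with each control period).
- ctrl.camera(name): name is "side" or "top"; returns a dict with "color" (400x640x3 uint8, blue, green, red), "z_map" (400x640 float32, m along the optical axis (not along the pixel's ray), 0 where there is no reading), "camera_matrix" (3x3 intrinsics, pixels), "world_from_camera" (4x4, takes a point from camera to world coordinates). Camera axes: x right, y up, looking along -z (the intrinsics and any distortion apply to the point x, -y, -z); pixel columns grow to the right and rows downward; lengths in m; the calibration is good to about 2 mm. A picture is of the moment at which its call begins.
- ctrl.finish_job(): hands the job in, once; it reports no verdict.
Trained networks look in the newest picture that a camera, given by its name, has taken for a name from the list of things; names that differ only in an ending like _2 or _b are one class to them, and where a whole thing is asked for, a point or a joint stands for the part that bears it (a point fixed in the world has none). Each returns a list of dicts, best first, with "confidence" (0 to 1); they miss things now and then, are a little off and sometimes report something else, mostly with a low value. They report only what shows in the picture. A call takes as long as a camera call.
- ctrl.find_in(camera, target): "location" ([x, y, z] in m, in the coordinates of the camera as it stood for that picture, good to about 4 mm: the middle of the surface that is visible of it).
- ctrl.silhouettes(camera, target): "region" (400x640 bool, what is visible of it).
The state is a dict: "time_s": time; "joints": joint angles; "joint_vel": joint speeds; "effort": joint torques, N m; "eef_pos": TCP position; "ee_rot": TCP orientation; "ft_force": force on the tool from outside, world axes, zero at the start; "torque": the same for the moment, N m; "width": finger opening in m.
Only numpy, scipy, OpenCV 4.12 (cv2) and the standard library are available. Lean on these libraries where they do the work, as an engineer would, in place of code of your own. Each camera call takes 0.05 s, during which the arm holds its last target.

## Working session

There is one attempt and no reset: what is moved stays moved. The work goes in short steps, Python scripts to look and compute and a tool call to move; the robot and the scene stay as the last step left them, time stands still between calls to the robot, and variables do not carry over. Pictures are saved under pics/ and viewed, and the job is handed in when it is done.

Besides the shell and the picture viewer there is one more tool, called as name(argument=value, ...), one argument or row to a line, values as JSON. apply_moves: Moves the arm, as the interface text tells. Its arguments: {"type":"object","properties":{"targets":{"type":"array","items":{"type":"object","properties":{"dr":{"type":"array","items":{"type":"number"}},"offset":{"type":"array","items":{"type":"number"}},"claw":{"type":"number"}}}},"grip_force":{"type":"number"}},"required":["targets"]}

```bash
mkdir -p pics; ls
cat > h.py <<'E'
import numpy as np, cv2
from cell import ctrl
def snap(name,fn):
    c=ctrl.camera(name); cv2.imwrite('pics/'+fn,c['color']); return c
def towld(c,p):
    return (c['world_from_camera']@np.append(p,1))[:3]
def cloud(c):
    z=c['z_map'];K=c['camera_matrix'];v,u=np.mgrid[:z.shape[0],:z.shape[1]]
    p=np.stack([(u-K[0,2])/K[0,0]*z,-(v-K[1,2])/K[1,1]*z,-z,np.ones_like(z)],-1)
    return (p@c['world_from_camera'].T)[...,:3]
E
python3 - <<'E'
from h import *
np.set_printoptions(precision=4,suppress=True)
o=ctrl.observe();print(o)
for n in ['side','top']:
    c=snap(n,n+'0.png')
    for t in ['stand','nut_grip','key_grip','glue','hut','tub']:
        for d in ctrl.find_in(n,t)[:2]: print(n,t,towld(c,d['location']),d['confidence'])
    np.savez(n+'0.npz',**c)
E
```

```text
pics
{'time_s': 0.0, 'joints': array([ 1.2505,  0.5921,  0.0483,  1.6098, -0.0333,  0.9427, -0.0337]), 'joint_vel': array([-0.    ,  0.0022, -0.0011,  0.0003, -0.0007,  0.0005,  0.0002]), 'effort': array([  0.0011, -54.87  ,   1.5471, -19.8129,   0.0094,   0.0088,
         0.    ]), 'eef_pos': array([ 0.1629, -0.7056,  0.2301]), 'ee_rot': array([ 3.1415,  0.0022, -1.3439]), 'ft_force': array([ 0.249 ,  0.1882, -0.0614]), 'torque': array([-0.0398, -0.007 , -0.0408]), 'width': 0.0852066549371901}
side stand [0.4897 0.0457 0.0429] 0.78
side nut_grip [0.491  0.1182 0.0986] 0.71
side key_grip [ 0.5382 -0.0133  0.0744] 0.61
side glue [0.6261 0.2625 0.0692] 0.92
side hut [0.6864 0.104  0.0577] 0.94
side hut [ 0.5402 -0.0131  0.0732] 0.6
side tub [0.442  0.3513 0.0329] 0.68
top stand [0.5026 0.091  0.0456] 0.94
top nut_grip [0.4927 0.1294 0.108 ] 0.57
top key_grip [ 0.5398 -0.0108  0.086 ] 0.43
top glue [0.626  0.2724 0.1006] 0.97
top hut [0.6909 0.12   0.0696] 0.68
top tub [0.4496 0.367  0.0243] 0.8
top tub [0.4893 0.1348 0.1029] 0.41
```

View pics/top0.png

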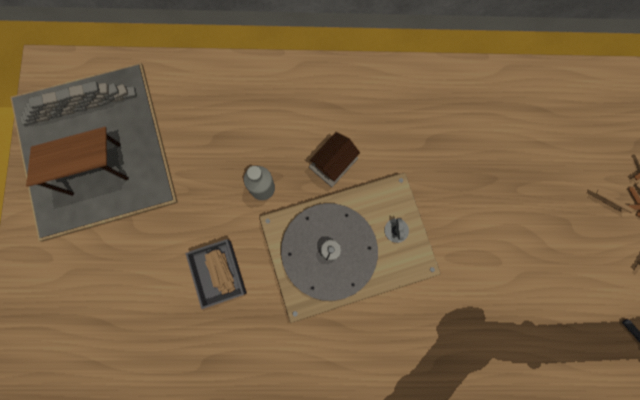

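View pics/side0.png

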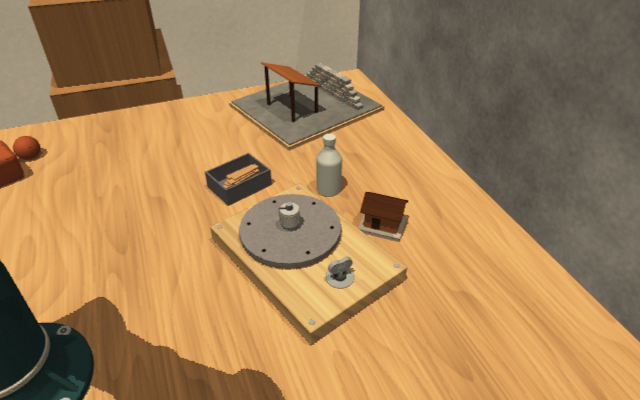

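Run:
```python
from h import *
np.set_printoptions(precision=4,suppress=True)
for n in ['top','side']:
    c=dict(np.load(n+'0.npz')); P=cloud(c); 
    for (x,y,zl,zh,nm) in [(0.54,-0.012,.066,.095,'key'),(0.491,.131,.09,.125,'nut'),(0.491,.131,.055,.064,'platter')]:
        r=.035 if nm!='platter' else .13
        m=(np.hypot(P[...,0]-x,P[...,1]-y)<r)&(P[...,2]>zl)&(P[...,2]<zh)&(c['z_map']>0)
        q=P[m]; print(n,nm,m.sum(),q.mean(0),q.min(0),q.max(0))
        if nm=='platter':
            (a,b),r_=cv2.minEnclosingCircle(q[:,:2].astype(np.float32)); print('circ',a,b,r_)
        if nm=='key':
            top=q[q[:,2]>np.percentile(q[:,2],40)] if n=='top' else q
            w,v=np.linalg.eigh(np.cov(top[:,:2].T)); print('dir',np.degrees(np.arctan2(v[1,1],v[0,1])),np.sqrt(w)); rr=cv2.minAreaRect(top[:,:2].astype(np.float32)); print(rr)
        if nm=='nut':
            t=q[(q[:,2]>.10)]; print('z hist',np.histogram(q[:,2],bins=np.arange(.09,.126,.002)))
    q=P[(P[...,2]>.037)&(P[...,2]<.043)&(abs(P[...,0]-.51)<.25)&(abs(P[...,1]-.08)<.25)&(c['z_map']>0)]
    print('plinth',cv2.minAreaRect(q[:,:2].astype(np.float32)))
```

```text
top key 139 [ 0.5405 -0.0106  0.0809] [ 0.5188 -0.017   0.0663] [ 0.5642 -0.0058  0.088 ]
dir -174.84505443615936 [0.0027 0.0107]
((0.5407100319862366, -0.011598859913647175), (0.03691694140434265, 0.008557219058275223), 4.286717891693115)
top nut 312 [0.4952 0.1311 0.106 ] [0.4767 0.1121 0.0906] [0.5135 0.1493 0.1187]
z hist (array([  1,   2,   1,   0,   2,   9,  65, 135,  54,   3,   2,   7,  13,
        11,   7,   0,   0]), array([0.09 , 0.092, 0.094, 0.096, 0.098, 0.1  , 0.102, 0.104, 0.106,
       0.108, 0.11 , 0.112, 0.114, 0.116, 0.118, 0.12 , 0.122, 0.124]))
top platter 7010 [0.494  0.1311 0.0606] [0.396  0.0322 0.0551] [0.5946 0.2297 0.064 ]
circ 0.49561044573783875 0.13038155436515808 0.1000322550535202
plinth ((0.5245736837387085, 0.14406707882881165), (0.293094664812088, 0.4274561405181885), 17.642696380615234)
side key 236 [ 0.539  -0.0133  0.0772] [ 0.5178 -0.0178  0.0662] [ 0.5627 -0.0044  0.0859]
dir -176.1630750764713 [0.0027 0.0126]
((0.5400216579437256, -0.011061660014092922), (0.0451192669570446, 0.011817416176199913), 5.343388557434082)
side nut 313 [0.4925 0.1255 0.1023] [0.4752 0.1113 0.09  ] [0.5124 0.1503 0.1178]
z hist (array([ 20,  14,  15,  22,  14,  24, 103,  56,   4,   9,   7,   7,  17,
         1,   0,   0,   0]), array([0.09 , 0.092, 0.094, 0.096, 0.098, 0.1  , 0.102, 0.104, 0.106,
       0.108, 0.11 , 0.112, 0.114, 0.116, 0.118, 0.12 , 0.122, 0.124]))
side platter 5151 [0.4909 0.121  0.0592] [0.3954 0.0316 0.055 ] [0.5948 0.2333 0.064 ]
circ 0.4933827817440033 0.1323670595884323 0.10245992243289948
plinth ((0.5317186117172241, 0.1468764692544937), (0.3119713366031647, 0.42770981788635254), 17.69452667236328)
```

The calibrated points agree with the given sizes. Nut is at about (0.495, 0.131) and the key at (0.540, -0.0115), 149 mm apart. The stand is yawed 17.5° and the key plate runs along about 4.5°. Nut top is at about 105 mm, so it is near 3 rad. In the top picture the nut is at pixel (330,250), the key (397,230), the bottle (259,182), the hut (334,158) and the tub (217,272). In the side picture the nut is at (289,215) and the key at (340,268).

Moving above the key.

apply_moves(
  targets=[
    {"offset":[-0.591,-0.523,0.03],"dr":[0,0,0],"claw":-1},
    {"offset":[-0.591,-0.523,0.03],"dr":[0,0,0],"claw":-1},
    {"offset":[-0.591,-0.523,0.03],"dr":[0,0,0],"claw":-1},
    {"offset":[-0.591,-0.523,0.03],"dr":[0,0,0],"claw":-1},
    {"offset":[-0.591,-0.523,0.03],"dr":[0,0,0],"claw":-1},
    {"offset":[-0.591,-0.523,0.03],"dr":[0,0,0],"claw":-1},
    {"offset":[-0.591,-0.523,0.03],"dr":[0,0,0],"claw":-1},
    {"offset":[-0.591,-0.523,0.03],"dr":[0,0,0],"claw":-1},
  ],
  grip_force=60,
)

```text
time_s: 1.7
eef_pos: [0.4027, -0.2658, 0.2127]
ee_rot: [-3.14, -0.001, -1.344]
ft_force: [0.6, -1.3, -0.3]
width: 0.0853
```

```bash
cat >> h.py <<'E'
def off(tp,tyaw=None,o=None):
    """offset/dr in current tool axes from measured pose"""
    from scipy.spatial.transform import Rotation as R
    o=o or ctrl.observe(); r=R.from_euler('xyz',o['ee_rot'])
    d=r.inv().apply(np.array(tp)-o['eef_pos'])
    rv=None
    if tyaw is not None:
        rv=(r.inv()*R.from_euler('xyz',[np.pi,0,tyaw])).as_rotvec()
    print('off',np.round(d,4),'dr',None if rv is None else np.round(rv,4))
def st():
    o=ctrl.observe(); np.set_printoptions(precision=4,suppress=True)
    print('t %.2f'%o['time_s'],'j',o['joints'],'p',o['eef_pos'],'r',o['ee_rot'],'F',o['ft_force'],'M',o['torque'],'w %.4f'%o['width']); return o
E
python3 -c "
from h import *
st();off([.54,-.0115,.16],-1.49)"
```

```text
t 1.70 j [ 0.5077  0.316  -0.0226  2.1613  0.0114  0.6628 -0.867 ] p [ 0.4027 -0.2658  0.2127] r [-3.1404 -0.0011 -1.3442] F [ 0.5947 -1.2567 -0.2858] M [-0.0323 -0.1034  0.0155] w 0.0853
off [-0.217  -0.1909  0.0527] dr [-0.0013 -0.001   0.1458]
```

apply_moves(
  targets=[
    {"offset":[-0.217,-0.191,0.04],"dr":[0,0,0.146],"claw":-1},
    {"offset":[-0.217,-0.191,0.04],"dr":[0,0,0.146],"claw":-1},
    {"offset":[-0.217,-0.191,0.04],"dr":[0,0,0.146],"claw":-1},
    {"offset":[-0.217,-0.191,0.04],"dr":[0,0,0.146],"claw":-1},
    {"offset":[-0.217,-0.191,0.04],"dr":[0,0,0.146],"claw":-1},
    {"offset":[-0.217,-0.191,0.04],"dr":[0,0,0.146],"claw":-1},
    {"offset":[-0.217,-0.191,0.04],"dr":[0,0,0.146],"claw":-1},
  ],
)

```text
time_s: 2.58
eef_pos: [0.5385, -0.0137, 0.1723]
ee_rot: [3.141, -0.001, -1.49]
ft_force: [-0.3, -0.0, 0.3]
width: 0.0857
```

```bash
python3 -c "
from h import *
st();snap('side','s1.png');off([.54,-.0115,.055],-1.49)"
```

```text
t 2.58 j [-0.0398  0.4411 -0.0255  2.0777  0.0197  0.6237 -1.5692] p [ 0.5385 -0.0137  0.1723] r [ 3.141  -0.0006 -1.4904] F [-0.3285 -0.0341  0.3481] M [ 0.0396 -0.0035  0.0431] w 0.0857
off [-0.0029 -0.0021  0.1174] dr [ 0.0007 -0.0009 -0.0019]
```

View pics/s1.png

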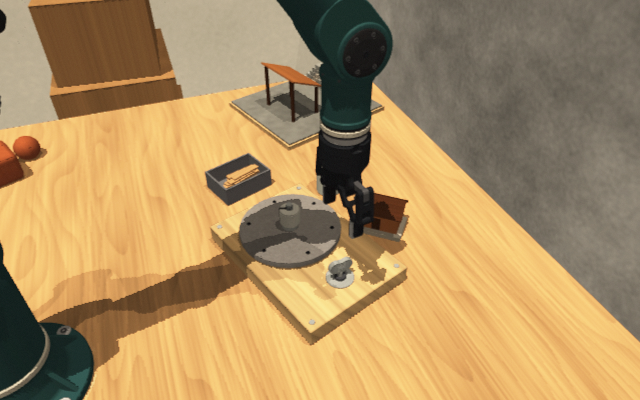

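The side picture shows the open fingers above the key (340,268), well clear of the hut. Descending and closing.

apply_moves(
  targets=[
    {"offset":[-0.002,-0.002,0.05],"dr":[0,0,0],"claw":-1},
    {"offset":[-0.002,-0.002,0.1],"dr":[0,0,0],"claw":-1},
    {"offset":[-0.002,-0.002,0.117],"dr":[0,0,0],"claw":-1},
    {"offset":[-0.002,-0.002,0.117],"dr":[0,0,0],"claw":-1},
    {"offset":[-0.002,-0.002,0.117],"dr":[0,0,0],"claw":1},
    {"offset":[-0.002,-0.002,0.117],"dr":[0,0,0],"claw":1},
    {"offset":[-0.002,-0.002,0.117],"dr":[0,0,0],"claw":1},
    {"offset":[-0.002,-0.002,0.117],"dr":[0,0,0],"claw":1},
  ],
)

```text
time_s: 3.62
eef_pos: [0.541, -0.0108, 0.0559]
ee_rot: [-3.141, -0.0, -1.49]
ft_force: [-0.6, 0.1, -0.7]
width: 0.0124
```

```bash
python3 -c "
from h import *
st();snap('side','s2.png')"
```

```text
t 3.62 j [-0.0492  0.6336 -0.0201  2.1336  0.0327  0.3737 -1.5856] p [ 0.541  -0.0108  0.0559] r [-3.1406 -0.     -1.4898] F [-0.5676  0.0985 -0.6714] M [ 0.0386 -0.0003  0.0133] w 0.0124
```

View pics/s2.png

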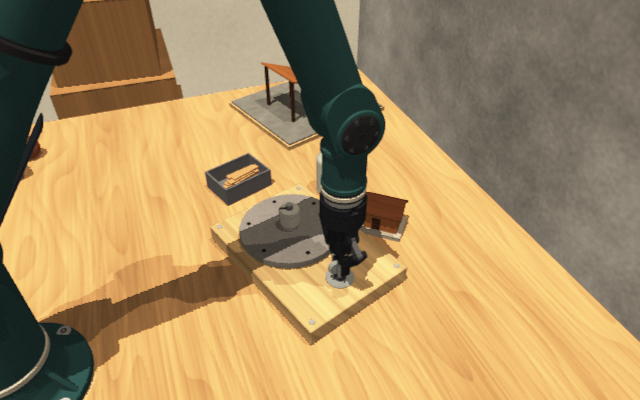

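apply_moves(
  targets=[
    {"offset":[0,0,0],"dr":[0,0,0],"claw":1},
    {"offset":[0,0,0],"dr":[0,0,0],"claw":1},
    {"offset":[0,0,0],"dr":[0,0,0.12],"claw":1},
    {"offset":[0,0,0],"dr":[0,0,0.24],"claw":1},
    {"offset":[0,0,0],"dr":[0,0,0.36],"claw":1},
    {"offset":[0,0,0],"dr":[0,0,0.48],"claw":1},
    {"offset":[0,0,0],"dr":[0,0,0.6],"claw":1},
  ],
)

```text
time_s: 4.55
eef_pos: [0.5409, -0.0111, 0.0559]
ee_rot: [-3.141, -0.0, -2.093]
ft_force: [-1.9, -0.1, 5.3]
width: 0.008
```

```bash
python3 -c "
from h import *
st()"
```

```text
t 4.55 j [-0.1526  0.6391  0.1228  2.1381 -0.2003  0.3743 -1.96  ] p [ 0.5409 -0.0111  0.0559] r [-3.141  -0.     -2.0929] F [-1.8932 -0.0909  5.2818] M [-0.1619  0.2287  0.1897] w 0.0080
```

apply_moves(
  targets=[
    {"offset":[0,0,0],"dr":[0,0,0.12],"claw":1},
    {"offset":[0,0,0],"dr":[0,0,0.24],"claw":1},
    {"offset":[0,0,0],"dr":[0,0,0.36],"claw":1},
    {"offset":[0,0,0],"dr":[0,0,0.48],"claw":1},
    {"offset":[0,0,0],"dr":[0,0,0.6],"claw":1},
    {"offset":[0,0,0],"dr":[0,0,0.6],"claw":1},
  ],
)

```text
time_s: 5.3
eef_pos: [0.5406, -0.0114, 0.0559]
ee_rot: [-3.141, -0.0, -2.692]
ft_force: [-1.4, -0.6, 8.0]
width: 0.0081
```

```bash
python3 -c "
from h import *
st()"
```

```text
t 5.30 j [-0.2554  0.654   0.2671  2.143  -0.4293  0.3945 -2.3333] p [ 0.5406 -0.0114  0.0559] r [-3.141  -0.0002 -2.6916] F [-1.3916 -0.6399  8.042 ] M [-0.2196  0.2401 -0.1572] w 0.0081
```

apply_moves(
  targets=[
    {"offset":[0,0,0],"dr":[0,0,0],"claw":-1},
    {"offset":[0,0,0],"dr":[0,0,0],"claw":-1},
    {"offset":[0,0,0],"dr":[0,0,0],"claw":-1},
    {"offset":[0,0,-0.05],"dr":[0,0,0],"claw":-1},
    {"offset":[0,0,-0.09],"dr":[0,0,-0.18],"claw":-1},
    {"offset":[0,0,-0.09],"dr":[0,0,-0.36],"claw":-1},
    {"offset":[0,0,-0.09],"dr":[0,0,-0.54],"claw":-1},
    {"offset":[0,0,-0.09],"dr":[0,0,-0.72],"claw":-1},
  ],
)

```text
time_s: 6.3
eef_pos: [0.5406, -0.0107, 0.1454]
ee_rot: [-3.141, 0.0, -1.964]
ft_force: [0.2, 0.5, 1.1]
width: 0.0855
```

```bash
cat >> h.py <<'E'
def key(n,fn):
    c=snap(n,fn); P=cloud(c)
    m=(np.hypot(P[...,0]-.5405,P[...,1]+.0115)<.03)&(P[...,2]>.064)&(P[...,2]<.088)&(c['z_map']>0)
    q=P[m]; print(n,'key',m.sum(),q.mean(0))
    w,v=np.linalg.eigh(np.cov(q[:,:2].T)); print('dir',np.degrees(np.arctan2(v[1,1],v[0,1]))%180,np.sqrt(w),cv2.minAreaRect(q[:,:2].astype(np.float32)))
E
python3 -c "
from h import *
st();key('side','s3.png')"
```

```text
t 6.30 j [-0.1951  0.4904  0.1766  2.0989 -0.1555  0.564  -1.8711] p [ 0.5406 -0.0107  0.1454] r [-3.1414  0.0001 -1.9639] F [0.231  0.4551 1.102 ] M [-0.0096  0.0216  0.0068] w 0.0855
side key 237 [ 0.5396 -0.0142  0.0767]
dir 117.6724160788515 [0.0029 0.0126] ((0.5404521822929382, -0.010774387046694756), (0.011975361034274101, 0.046167705208063126), 26.08721351623535)
```

View pics/s3.png

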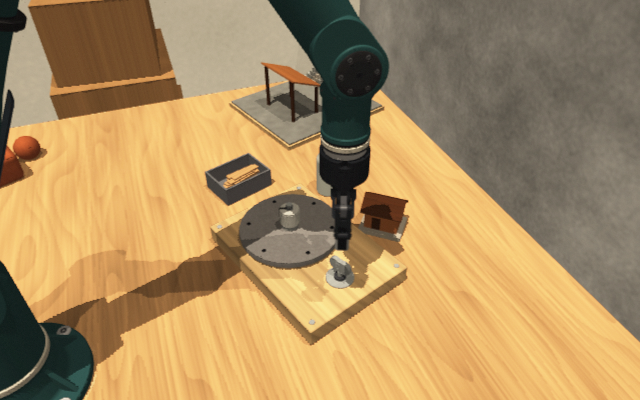

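The key (340,270 in the side view) now points 64° further clockwise, so the first part turn took. Going round to the half-turn grasp for the next one.

apply_moves(
  targets=[
    {"offset":[0,0,0],"dr":[0,0,-0.18],"claw":-1},
    {"offset":[0,0,0],"dr":[0,0,-0.36],"claw":-1},
    {"offset":[0,0,0],"dr":[0,0,-0.54],"claw":-1},
    {"offset":[0,0,0],"dr":[0,0,-0.72],"claw":-1},
    {"offset":[0,0,0],"dr":[0,0,-0.9],"claw":-1},
    {"offset":[0,0,0],"dr":[0,0,-1.08],"claw":-1},
    {"offset":[0,0,0],"dr":[0,0,-1.26],"claw":-1},
    {"offset":[0,0,0],"dr":[0,0,-1.44],"claw":-1},
  ],
)

```text
time_s: 7.35
eef_pos: [0.5404, -0.011, 0.1451]
ee_rot: [3.141, 0.001, -0.527]
ft_force: [0.2, -0.5, 0.9]
width: 0.0855
```

apply_moves(
  targets=[
    {"offset":[0,0,0],"dr":[0,0,-0.18],"claw":-1},
    {"offset":[0,0,0],"dr":[0,0,-0.36],"claw":-1},
    {"offset":[0,0,0],"dr":[0,0,-0.54],"claw":-1},
    {"offset":[0,0,0],"dr":[0,0,-0.72],"claw":-1},
    {"offset":[0,0,0],"dr":[0,0,-0.9],"claw":-1},
    {"offset":[0,0,0],"dr":[0,0,-0.98],"claw":-1},
    {"offset":[0,0,0],"dr":[0,0,-0.98],"claw":-1},
  ],
)

```text
time_s: 8.22
eef_pos: [0.5404, -0.0111, 0.145]
ee_rot: [-3.141, 0.001, 0.447]
ft_force: [0.2, -0.0, 0.3]
width: 0.0854
```

```bash
python3 -c "
from h import *
st();off([.5405,-.0112,.0555],.4496)"
```

```text
t 8.22 j [ 0.3083  0.5277 -0.5023  2.0769  0.4198  0.636  -0.0328] p [ 0.5404 -0.0111  0.145 ] r [-3.141   0.0007  0.4469] F [ 0.1572 -0.0378  0.3444] M [-0.0224  0.0096 -0.0024] w 0.0854
off [0.0001 0.0002 0.0895] dr [-0.0006  0.0007 -0.0027]
```

apply_moves(
  targets=[
    {"offset":[0,0,0.05],"dr":[0,0,0],"claw":-1},
    {"offset":[0,0,0.089],"dr":[0,0,0],"claw":-1},
    {"offset":[0,0,0.089],"dr":[0,0,0],"claw":1},
    {"offset":[0,0,0.089],"dr":[0,0,0],"claw":1},
    {"offset":[0,0,0.089],"dr":[0,0,0],"claw":1},
    {"offset":[0,0,0.089],"dr":[0,0,0],"claw":1},
    {"offset":[0,0,0.089],"dr":[0,0,0],"claw":1},
    {"offset":[0,0,0.089],"dr":[0,0,0],"claw":1},
  ],
)

```text
time_s: 9.22
eef_pos: [0.5406, -0.0114, 0.0576]
ee_rot: [3.14, 0.0, 0.449]
ft_force: [-2.4, -0.9, 7.3]
width: 0.0081
```

apply_moves(
  targets=[
    {"offset":[0,0,0],"dr":[0,0,0.12],"claw":1},
    {"offset":[0,0,0],"dr":[0,0,0.24],"claw":1},
    {"offset":[0,0,0],"dr":[0,0,0.36],"claw":1},
    {"offset":[0,0,0],"dr":[0,0,0.48],"claw":1},
    {"offset":[0,0,0],"dr":[0,0,0.6],"claw":1},
    {"offset":[0,0,0],"dr":[0,0,0.72],"claw":1},
    {"offset":[0,0,0],"dr":[0,0,0.84],"claw":1},
    {"offset":[0,0,0],"dr":[0,0,0.96],"claw":1},
  ],
)

```text
time_s: 10.22
eef_pos: [0.54, -0.0114, 0.0576]
ee_rot: [3.14, 0.0, -0.513]
ft_force: [-2.5, -1.5, 6.8]
width: 0.0077
```

```bash
python3 -c "
from h import *
o=st();print(o['effort'])"
```

```text
t 10.22 j [ 0.0402  0.6325 -0.1418  2.1301  0.2223  0.3933 -0.7932] p [ 0.54   -0.0114  0.0576] r [ 3.1404  0.0001 -0.5129] F [-2.5062 -1.532   6.7944] M [-0.2404  0.5568  0.2886] w 0.0077
[  0.5706 -42.7239  -1.4215  -9.8399  -0.0246  -0.8128   0.1653]
```

apply_moves(
  targets=[
    {"offset":[0,0,0],"dr":[0,0,0.1],"claw":1},
    {"offset":[0,0,0],"dr":[0,0,0.2],"claw":1},
    {"offset":[0,0,0],"dr":[0,0,0.3],"claw":1},
    {"offset":[0,0,0],"dr":[0,0,0.3],"claw":1},
  ],
)

```text
time_s: 10.72
eef_pos: [0.5399, -0.0113, 0.0576]
ee_rot: [3.14, 0.0, -0.811]
ft_force: [-3.2, -0.7, 8.8]
width: 0.0079
```

```bash
python3 -c "
from h import *
o=st();print(o['effort'])"
```

```text
t 10.72 j [-0.0129  0.6303 -0.0691  2.1326  0.1109  0.3831 -0.983 ] p [ 0.5399 -0.0113  0.0576] r [ 3.1403  0.0001 -0.8112] F [-3.1752 -0.7493  8.8203] M [-0.2324  0.625  -0.0695] w 0.0079
[ -0.6761 -42.392   -0.3471  -9.7303   0.0135  -0.8545   0.029 ]
```

apply_moves(
  targets=[
    {"offset":[0,0,0],"dr":[0,0,0.1],"claw":1},
    {"offset":[0,0,0],"dr":[0,0,0.2],"claw":1},
    {"offset":[0,0,0],"dr":[0,0,0.3],"claw":1},
  ],
)

```text
time_s: 11.1
eef_pos: [0.5398, -0.0111, 0.0576]
ee_rot: [3.14, 0.0, -1.112]
ft_force: [-4.3, -1.1, 7.7]
width: 0.008
```

```bash
python3 -c "
from h import *
o=st();print(o['effort'])"
```

```text
t 11.10 j [-0.065   0.6304  0.0023  2.135  -0.0035  0.3775 -1.1719] p [ 0.5398 -0.0111  0.0576] r [ 3.1404  0.0004 -1.112 ] F [-4.3163 -1.1491  7.6995] M [-0.2293  0.742   0.268 ] w 0.0080
[  0.551  -42.3151   0.3304  -9.8176  -0.118   -0.9041   0.0708]
```

apply_moves(
  targets=[
    {"offset":[0,0,0],"dr":[0,0,0.1],"claw":1},
    {"offset":[0,0,0],"dr":[0,0,0.2],"claw":1},
    {"offset":[0,0,0],"dr":[0,0,0.3],"claw":1},
  ],
)

```text
time_s: 11.48
eef_pos: [0.5397, -0.011, 0.0576]
ee_rot: [3.14, 0.001, -1.412]
ft_force: [-3.2, -0.4, 8.2]
width: 0.0078
```

```bash
python3 -c "
from h import *
o=st();print(o['effort'])"
```

```text
t 11.47 j [-0.1168  0.6326  0.0734  2.1373 -0.1192  0.3767 -1.3585] p [ 0.5397 -0.011   0.0576] r [ 3.1403  0.0005 -1.4119] F [-3.242  -0.4249  8.2499] M [-0.1934  0.6634  0.244 ] w 0.0078
[  0.6247 -42.1291   1.1759  -9.771   -0.147   -0.9292   0.0604]
```

apply_moves(
  targets=[
    {"offset":[0,0,0],"dr":[0,0,0.08],"claw":1},
    {"offset":[0,0,0],"dr":[0,0,0.16],"claw":1},
    {"offset":[0,0,0],"dr":[0,0,0.24],"claw":1},
  ],
)

```text
time_s: 11.85
eef_pos: [0.5397, -0.0109, 0.0579]
ee_rot: [3.14, -0.003, -1.628]
ft_force: [-4.3, -3.5, 13.1]
width: 0.0082
```

```bash
python3 -c "
from h import *
o=st();print(o['effort']);key('side','s4.png')"
```

```text
t 11.85 j [-0.1585  0.6355  0.1287  2.1388 -0.2005  0.3799 -1.4957] p [ 0.5397 -0.0109  0.0579] r [ 3.1401 -0.0025 -1.6276] F [-4.2639 -3.5051 13.1288] M [-0.6828  0.9379  4.0928] w 0.0082
[  2.8817 -40.0187   3.2988  -9.4045  -4.1047  -1.0754  -3.8922]
side key 182 [ 0.5313 -0.0197  0.0763]
dir 143.90080795913468 [0.0048 0.0098] ((0.5363300442695618, -0.01737299934029579), (0.024777457118034363, 0.03777679055929184), 68.44790649414062)
```

The hard stop is reached: the moment jumped to 4 Nm and the yaw stalled after 3.28 rad in total. I'll hold briefly, relax, release and lift.

apply_moves(
  targets=[
    {"offset":[0,0,0],"dr":[0,0,0],"claw":1},
    {"offset":[0,0,0],"dr":[0,0,-0.02],"claw":1},
    {"offset":[0,0,0],"dr":[0,0,-0.02],"claw":-1},
    {"offset":[0,0,0],"dr":[0,0,-0.02],"claw":-1},
    {"offset":[0,0,0],"dr":[0,0,-0.02],"claw":-1},
    {"offset":[0,0,-0.05],"dr":[0,0,-0.02],"claw":-1},
    {"offset":[0,0,-0.1],"dr":[0,0,-0.2],"claw":-1},
    {"offset":[0,0,-0.13],"dr":[0,0,-0.38],"claw":-1},
  ],
)

```text
time_s: 12.9
eef_pos: [0.5414, -0.0109, 0.1885]
ee_rot: [-3.139, -0.001, -1.265]
ft_force: [-0.4, 0.8, -0.3]
width: 0.0855
```

```bash
python3 -c "
from h import *
o=st();key('side','s5.png');off([.495,.131,.19])"
```

```text
t 12.90 j [-0.1349  0.4209  0.094   2.0651 -0.0626  0.6557 -1.265 ] p [ 0.5414 -0.0109  0.1885] r [-3.1392 -0.0008 -1.2655] F [-0.4496  0.848  -0.3138] M [-0.0279  0.0413  0.0145] w 0.0855
side key 243 [ 0.5388 -0.0134  0.0766]
dir 7.02410152328568 [0.0027 0.0127] ((0.5408501029014587, -0.010972646065056324), (0.04551954194903374, 0.012291187420487404), 6.977982997894287)
off [-0.1501  0.003   0.0013] dr None
```

View pics/s5.png

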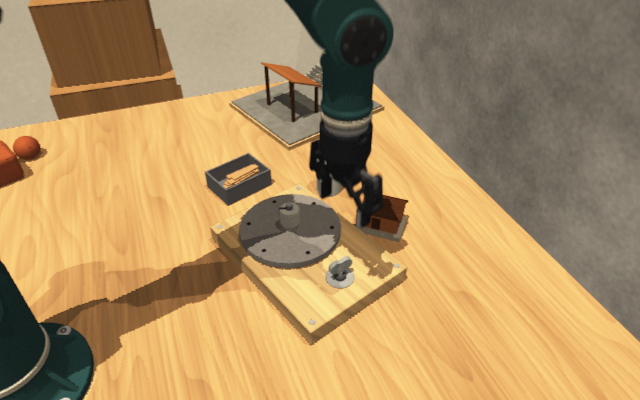

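The key plate is at 7° mod 180. A zero at the stand's 17.5° and a start of about 0.22 rad would put the stop at about 8.4°, so this fits the key being fully wound. The picture shows it standing clear at (340,270). On to the nut.

apply_moves(
  targets=[
    {"offset":[-0.06,0.001,0],"dr":[0,0,-0.18],"claw":-1},
    {"offset":[-0.11,0.002,0],"dr":[0,0,-0.36],"claw":-1},
    {"offset":[-0.15,0.003,0],"dr":[0,0,-0.54],"claw":-1},
    {"offset":[-0.15,0.003,0],"dr":[0,0,-0.72],"claw":-1},
    {"offset":[-0.15,0.003,0],"dr":[0,0,-0.9],"claw":-1},
    {"offset":[-0.15,0.003,0],"dr":[0,0,-1.08],"claw":-1},
    {"offset":[-0.15,0.003,0],"dr":[0,0,-1.26],"claw":-1},
    {"offset":[-0.15,0.003,0],"dr":[0,0,-1.44],"claw":-1},
  ],
)

```text
time_s: 13.95
eef_pos: [0.493, 0.1314, 0.1859]
ee_rot: [-3.141, 0.001, 0.174]
ft_force: [-0.3, 0.0, 0.3]
width: 0.085
```

apply_moves(
  targets=[
    {"offset":[0,0,0],"dr":[0,0,-0.18],"claw":-1},
    {"offset":[0,0,0],"dr":[0,0,-0.36],"claw":-1},
    {"offset":[0,0,0],"dr":[0,0,-0.54],"claw":-1},
    {"offset":[0,0,0],"dr":[0,0,-0.72],"claw":-1},
    {"offset":[0,0,0],"dr":[0,0,-0.9],"claw":-1},
    {"offset":[0,0,0],"dr":[0,0,-1.0],"claw":-1},
    {"offset":[0,0,0],"dr":[0,0,-1.0],"claw":-1},
  ],
)

```text
time_s: 14.82
eef_pos: [0.4931, 0.1312, 0.1858]
ee_rot: [-3.14, 0.0, 1.167]
ft_force: [-0.9, 1.1, 0.6]
width: 0.0853
```

```bash
python3 -c "
from h import *
o=st();snap('side','s6.png');snap('top','t6.png');off([.495,.131,.076])
a=cv2.imread('pics/s6.png')[180:270,230:350];b=cv2.imread('pics/top0.png')[220:280,300:360]
cv2.imwrite('pics/c6.png',np.hstack([cv2.resize(a,(480,360),interpolation=2),cv2.resize(b,(300,360),interpolation=2)]))"
```

```text
t 14.82 j [ 0.0906  0.4413 -0.5738  2.109   0.3712  0.6904  0.437 ] p [0.4931 0.1312 0.1858] r [-3.1403  0.0002  1.1671] F [-0.9362  1.118   0.5991] M [ 0.0585 -0.0329 -0.0624] w 0.0853
off [0.0004 0.0019 0.11  ] dr None
```

View pics/s6.png

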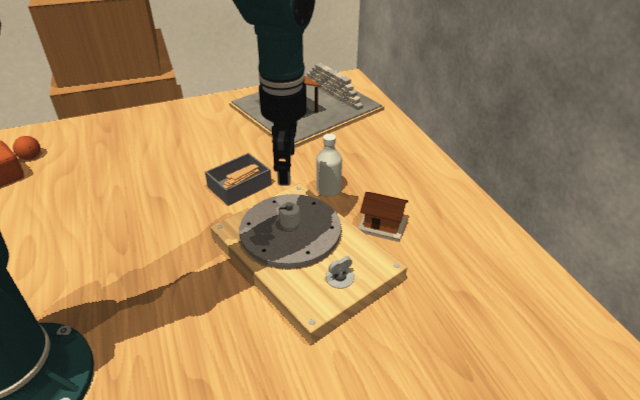

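View pics/c6.png

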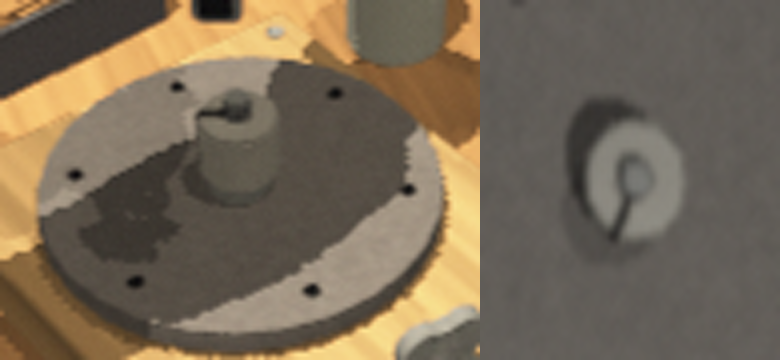

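The slot in the original top picture points to about 160° in the world, so nut ≈ 2.5 rad, which agrees with its height. The gripper hangs over the nut at (287,180), and the bottle at (329,165) is clear. Descend and grip.

apply_moves(
  targets=[
    {"offset":[0,0.002,0.05],"dr":[0,0,0],"claw":-1},
    {"offset":[0,0.002,0.1],"dr":[0,0,0],"claw":-1},
    {"offset":[0,0.002,0.112],"dr":[0,0,0],"claw":-1},
    {"offset":[0,0.002,0.112],"dr":[0,0,0],"claw":-1},
    {"offset":[0,0.002,0.112],"dr":[0,0,0],"claw":1},
    {"offset":[0,0.002,0.112],"dr":[0,0,0],"claw":1},
    {"offset":[0,0.002,0.112],"dr":[0,0,0],"claw":1},
    {"offset":[0,0.002,0.112],"dr":[0,0,0],"claw":1},
  ],
  grip_force=40,
)

```text
time_s: 15.92
eef_pos: [0.4963, 0.1314, 0.0757]
ee_rot: [3.139, -0.002, 1.17]
ft_force: [0.1, 0.4, 7.0]
width: 0.0372
```

```bash
python3 -c "
from h import *
o=st();print(o['effort']);off([.495,.131,.076])"
```

```text
t 15.93 j [-0.0365  0.6086 -0.4206  2.1761  0.557   0.4576  0.2728] p [0.4963 0.1314 0.0757] r [ 3.1394 -0.002   1.1699] F [0.1139 0.3967 6.9893] M [0.0391 0.1744 0.0001] w 0.0372
[  0.1896 -40.4339  -3.1968  -8.4966   0.1011  -0.1      0.0117]
off [-0.0009 -0.001  -0.0003] dr None
```

apply_moves(
  targets=[
    {"offset":[0,0,0],"dr":[0,0,0.14],"claw":1},
    {"offset":[0,0,0.0003],"dr":[0,0,0.28],"claw":1},
    {"offset":[0,0,0.0004],"dr":[0,0,0.42],"claw":1},
    {"offset":[0,0,0.0005],"dr":[0,0,0.56],"claw":1},
    {"offset":[0,0,0.0007],"dr":[0,0,0.7],"claw":1},
    {"offset":[0,0,0.0008],"dr":[0,0,0.84],"claw":1},
    {"offset":[0,0,0.0009],"dr":[0,0,0.98],"claw":1},
    {"offset":[0,0,0.001],"dr":[0,0,1.12],"claw":1},
  ],
)

```text
time_s: 16.92
eef_pos: [0.4947, 0.1303, 0.0746]
ee_rot: [3.141, 0.0, 0.045]
ft_force: [-2.3, -1.2, 7.7]
width: 0.0371
```

```bash
python3 -c "
from h import *
o=st();print(o['effort'])"
```

```text
t 16.93 j [-0.2511  0.5811 -0.1285  2.1873  0.1902  0.3839 -0.4899] p [0.4947 0.1303 0.0746] r [3.1409 0.0004 0.0454] F [-2.31   -1.1862  7.7473] M [-0.2914  0.5864  0.0477] w 0.0371
[  0.9082 -39.4885  -1.0273  -9.6304   0.2429  -0.8307   0.4099]
```

apply_moves(
  targets=[
    {"offset":[0,0,0.0001],"dr":[0,0,0.14],"claw":1},
    {"offset":[0,0,0.0003],"dr":[0,0,0.28],"claw":1},
    {"offset":[0,0,0.0004],"dr":[0,0,0.42],"claw":1},
    {"offset":[0,0,0.0005],"dr":[0,0,0.56],"claw":1},
    {"offset":[0,0,0.0007],"dr":[0,0,0.7],"claw":1},
    {"offset":[0,0,0.0008],"dr":[0,0,0.84],"claw":1},
    {"offset":[0,0,0.0009],"dr":[0,0,0.98],"claw":1},
  ],
)

```text
time_s: 17.8
eef_pos: [0.4933, 0.131, 0.0736]
ee_rot: [3.139, 0.003, -0.934]
ft_force: [-4.5, -1.0, 10.4]
width: 0.0368
```

```bash
python3 -c "
from h import *
o=st();print(o['effort'])"
```

```text
t 17.80 j [-0.4293  0.5853  0.1111  2.1965 -0.1749  0.3707 -1.1069] p [0.4933 0.131  0.0736] r [ 3.1394  0.0026 -0.9338] F [-4.4816 -1.0156 10.4004] M [-0.0093  0.9411  0.0545] w 0.0368
[  1.7401 -38.4469   2.1012 -10.0048   0.2932  -1.3296   0.3938]
```

apply_moves(
  targets=[
    {"offset":[0,0,0.0001],"dr":[0,0,0.08],"claw":1},
    {"offset":[0,0,0.0001],"dr":[0,0,0.16],"claw":1},
    {"offset":[0,0,0.0002],"dr":[0,0,0.24],"claw":1},
    {"offset":[0,0,0.0002],"dr":[0,0,0.3],"claw":1},
  ],
)

```text
time_s: 18.3
eef_pos: [0.493, 0.1314, 0.0734]
ee_rot: [3.138, 0.003, -1.231]
ft_force: [-4.9, 1.6, 11.0]
width: 0.0369
```

```bash
python3 -c "
from h import *
o=st();print(o['effort'][6])"
```

```text
t 18.30 j [-0.4826  0.5913  0.1833  2.199  -0.2875  0.3765 -1.292 ] p [0.493  0.1314 0.0734] r [ 3.1384  0.0027 -1.2309] F [-4.925   1.6131 11.0074] M [0.0633 0.92   0.0647] w 0.0369
0.12499631848186255
```

apply_moves(
  targets=[
    {"offset":[0,0,0],"dr":[0,0,0.05],"claw":1},
    {"offset":[0,0,0.0001],"dr":[0,0,0.1],"claw":1},
  ],
)

```text
time_s: 18.55
eef_pos: [0.494, 0.1318, 0.0733]
ee_rot: [3.14, 0.002, -1.324]
ft_force: [-4.0, 0.7, 10.2]
width: 0.0367
```

```bash
python3 -c "
from h import *
o=st();print(o['effort'][6])"
```

```text
t 18.55 j [-0.5004  0.5941  0.207   2.1988 -0.3222  0.3777 -1.3514] p [0.494  0.1318 0.0733] r [ 3.1402  0.0017 -1.3243] F [-4.031   0.7395 10.1972] M [0.0273 0.6676 1.0441] w 0.0367
-0.7746504060924053
```

apply_moves(
  targets=[
    {"offset":[0,0,0],"dr":[0,0,0.04],"claw":1},
    {"offset":[0,0,0],"dr":[0,0,0.06],"claw":1},
    {"offset":[0,0,0],"dr":[0,0,0.06],"claw":1},
  ],
)

```text
time_s: 18.92
eef_pos: [0.4952, 0.1321, 0.0733]
ee_rot: [-3.141, 0.001, -1.383]
ft_force: [-2.4, 0.7, 8.2]
width: 0.0372
```

```bash
python3 -c "
from h import *
o=st();print(o['effort'][6]);snap('top','t7.png');snap('side','s7.png')
a=cv2.imread('pics/s7.png')[160:280,210:370];b=cv2.imread('pics/t7.png')[220:280,300:360]
cv2.imwrite('pics/c7.png',np.hstack([cv2.resize(a,(480,360),interpolation=2),cv2.resize(b,(300,360),interpolation=2)]))"
```

```text
t 18.93 j [-0.5109  0.596   0.2216  2.1981 -0.3443  0.3784 -1.3882] p [0.4952 0.1321 0.0733] r [-3.1409  0.0014 -1.3831] F [-2.4048  0.6671  8.2464] M [0.0583 0.3226 0.8051] w 0.0372
-0.8493631705641747
```

View pics/c7.png

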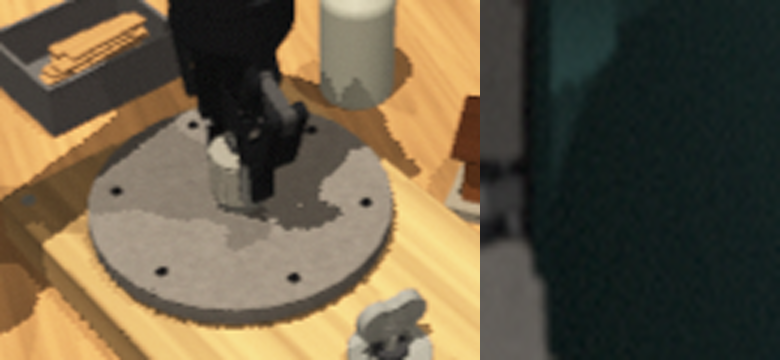

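The nut has bottomed after 2.49 rad, matching the image estimate. Torque is at the stop and the pads have just begun to slip. Backing off a quarter turn, allowing about 0.04 rad for wind-up.

apply_moves(
  targets=[
    {"offset":[0,0,0],"dr":[0,0,-0.1],"claw":1},
    {"offset":[0,0,-0.0002],"dr":[0,0,-0.24],"claw":1},
    {"offset":[0,0,-0.0003],"dr":[0,0,-0.38],"claw":1},
    {"offset":[0,0,-0.0005],"dr":[0,0,-0.52],"claw":1},
    {"offset":[0,0,-0.0006],"dr":[0,0,-0.66],"claw":1},
    {"offset":[0,0,-0.0007],"dr":[0,0,-0.8],"claw":1},
    {"offset":[0,0,-0.0009],"dr":[0,0,-0.94],"claw":1},
    {"offset":[0,0,-0.001],"dr":[0,0,-1.08],"claw":1},
  ],
)

```text
time_s: 20.02
eef_pos: [0.4949, 0.1325, 0.0744]
ee_rot: [-3.139, 0.0, -0.305]
ft_force: [-3.3, 2.5, 8.3]
width: 0.0371
```

apply_moves(
  targets=[
    {"offset":[0,0,-0.0001],"dr":[0,0,-0.14],"claw":1},
    {"offset":[0,0,-0.0003],"dr":[0,0,-0.28],"claw":1},
    {"offset":[0,0,-0.0004],"dr":[0,0,-0.42],"claw":1},
    {"offset":[0,0,-0.0005],"dr":[0,0,-0.53],"claw":1},
    {"offset":[0,0,-0.0005],"dr":[0,0,-0.53],"claw":1},
    {"offset":[0,0,-0.0005],"dr":[0,0,-0.53],"claw":1},
  ],
)

```text
time_s: 20.78
eef_pos: [0.4946, 0.1325, 0.0748]
ee_rot: [-3.14, -0.001, 0.222]
ft_force: [-2.7, 2.2, 8.7]
width: 0.0369
```

```bash
python3 -c "
from h import *
o=st();print(o['effort'][6]);snap('top','t8.png');snap('side','s8.png');key('side','s8.png')
a=cv2.imread('pics/s8.png')[170:260,240:340]
cv2.imwrite('pics/c8.png',cv2.resize(a,(660,594),interpolation=2))"
```

```text
t 20.77 j [-0.2179  0.583  -0.1768  2.1856  0.2522  0.3905 -0.3781] p [0.4946 0.1325 0.0748] r [-3.1396 -0.0006  0.2217] F [-2.6842  2.1781  8.6963] M [0.64   0.6928 0.0624] w 0.0369
-0.04876522463746369
side key 244 [ 0.5387 -0.0134  0.0766]
dir 7.036431498262942 [0.0028 0.0126] ((0.5403738617897034, -0.011257593519985676), (0.045735981315374374, 0.011790450662374496), 9.4107666015625)
```

View pics/c8.png

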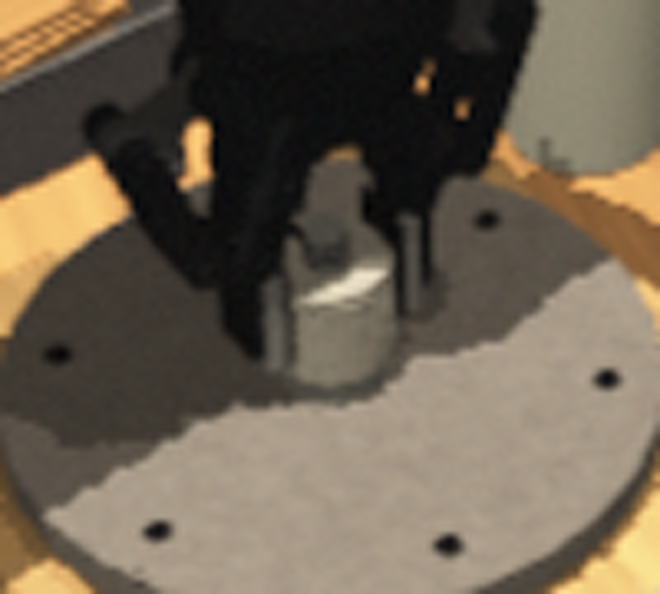

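View pics/t8.png

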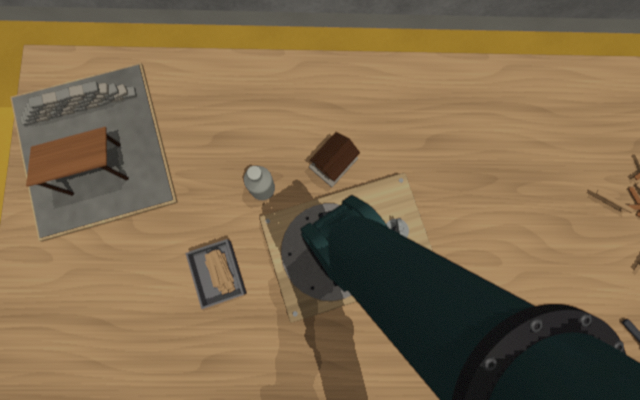

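```bash
python3 -c "
from h import *
c=ctrl.camera('side');K=c['camera_matrix'];W=np.linalg.inv(c['world_from_camera'])
S=8;x0,y0=270,190
a=c['color'][y0:y0+50,x0:x0+50]; a=np.clip(a.astype(float)*2.0,0,255).astype(np.uint8)
a=cv2.resize(a,(400,400),interpolation=cv2.INTER_NEAREST);b=a.copy()
def pr(p):
    q=(W@np.append(p,1))[:3];u=K@np.array([q[0],-q[1],-q[2]]);u=u[:2]/u[2];return tuple(int(v) for v in ((u-[x0,y0]+.5)*S))
C=np.array([.495,.131,.1035])
for d,col in [(77.5,(255,0,0)),(107.5,(0,255,0)),(137.5,(0,0,255))]:
    t=np.radians(d);e=np.array([np.cos(t),np.sin(t),0]);cv2.line(b,pr(C+e*.006),pr(C+e*.019),col,1)
for t in np.linspace(0,6.28,60): cv2.circle(b,pr(C+.019*np.array([np.cos(t),np.sin(t),0])),1,(0,255,255))
cv2.imwrite('pics/c9.png',np.hstack([a,b]))"
```

```text
(no output)
```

View pics/c9.png

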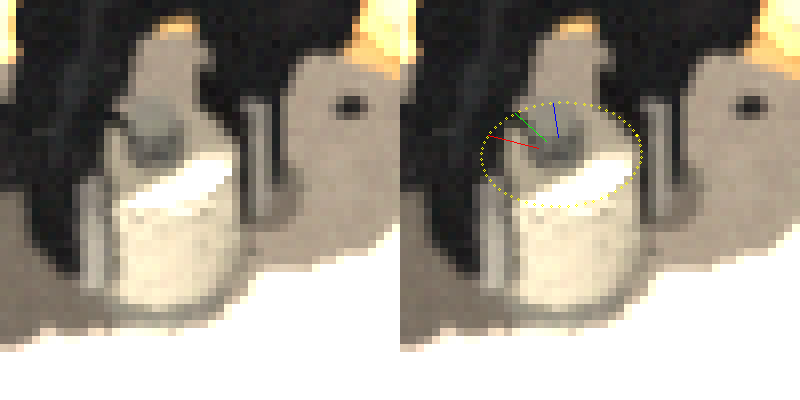

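The slot shows at the green 107.5° line, 90° past its bottomed direction, and the key is unchanged at 7°. The objects are where they were in the top view: bottle (259,182), hut (334,158), tub (217,272). The nut is gripped at 36.9 mm and at rest. Handing in.

```bash
python3 -c "
from h import *
print(ctrl.finish_job());st()"
```

```text
the job is handed in; nothing more can be done
None
the job is handed in; nothing more can be done
```

The spring is wound to its stop, and the nut was bottomed out and backed off a quarter turn. The gripper still holds the nut at the 40 N setting, so you can put in the lock screw. I handed the job in at about 21 s of the 67 s allowed; it gives no verdict.

- **Key:** I wound it in two part turns with one regrip. At the stop the moment jumped to about 4 Nm. The gripper had turned 3.28 rad but the camera showed the key itself had turned about 3.09 rad. The difference is most likely the fingers twisting against the stop. The final plate angle of 7° fits a fully wound key only if its zero lies along the stand, which I assumed. The angle did not change after release or by the last check.
- **Nut:** It bottomed out after 2.49 rad, matching the 2.5 rad I had estimated from the slot. The torque rose to about 1 Nm, then the pads slipped slightly. I backed the gripper off 1.6 rad, which allows for that wind-up. In the last picture the slot points about 90° from its bottomed direction. The slot is small and partly hidden there, so I trust that angle only to roughly 0.2 rad.
- **Grip:** The fingers stand 36.9 mm apart on the nut, with the grasp point about 2 mm above the nut's grip point.
- **Bottle, hut and tub:** They look unmoved in the last top view.

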